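Fit the hook ring and extend the spoon stand

TASK

Get the telescopic spoon stand ready: slide the steel hook ring over the head of its mast until it sits flat on the mast's flange, and let go of the ring. Then squeeze the button in the side of the mast's head, pull the mast up past its first stop to the second stop, fully out, with the ring riding up on it, and finish while still holding it up there by the head, because it sinks back until I have tightened the clamp. Leave the other things on the worktop where they are.

Things in the scene. Friction and masses are not known exactly. Their poses are not given: they have to be found in the camera images.
- stand: Telescopic spoon stand, fixed to the worktop. Origin: centre of its underside, z up; +y points to the button's side. Wooden foot 110 mm across, 13 high; steel tube 38 mm across with a black collar (44 across) up to 126 mm height; small black clamp knob to 39 mm from the axis at 118 mm height on the -x side (fixed, not to be used). The mast slides in the tube.
- mast (a joint): Mast pulled up, m: 0 down (start), 0.045 first stop, 0.090 second stop (hard end of travel). Locked at 0 and at 0.045 unless the button is pressed 3 mm or more; with it kept pressed the mast slides freely from 0 to 0.090. Mast and ring weigh about 4 N, friction about 1 N. The second stop does not lock: let go, it sinks to about 0.06.
- button (a joint): Travel of the button into the head, m: 0 out, 0.005 flush with the head's face, 0.006 end. Spring: about 2 N at the start, 6 N flush.
- seat (a point): Point on the mast's axis at the top of its flange (moves with the mast; 132 mm above the worktop when down). Axes as the stand's. Flange 52 mm across, 6 thick. Above the seat: centring boss 36 mm across up to 9 mm, tapering to 24 across at 16 mm; neck 18 across; black head from 28 to 62 mm.
- head (a point): Centre of the mast's black head, 45 mm above the seat (moves with the mast). Axes as the stand's. Head 24 mm along x, 22 mm along y, 34 mm high, the top of the mast 17 mm above this point. The button is in its +y face, at this height.
- button_face (a point): Centre of the outer face of the round steel button, 14 mm across; when out it is 16 mm from the mast's axis along +y of the stand (5 mm proud of the head's +y face, which is 11 mm from the axis). It presses toward -y, for example by pinching the head along y from above with one finger on the button.
- hook_ring: Loose steel ring, 80 to 130 g, 60 mm outside, bore 40 mm, 20 mm high, lying flat. Origin: centre of its underside, z up. Four wire hooks stick out on its diagonals (45 degrees between its x and y axes) to 48 mm from the axis, 4 to 15 mm above its underside; the outside is free to grip along its x or y axis. Seated underside down, as it lies.
- ramekin: White ramekin, 78 mm across, 42 mm high, a bystander near the ring. Origin: centre of its underside.
- mill: Dark wooden pepper mill, 58 mm across, 170 mm high, standing, a bystander right of the stand. Origin: centre of its underside.
- mug: Small white cup with a handle, 64 x 88 x 54 mm, a bystander behind and right of the stand. Origin: centre of its underside.
- teaspoon_a: Metal teaspoon, 137 mm long, a bystander lying at the front right. Origin: centre of its underside.
- teaspoon_b: Metal teaspoon, 134 mm long, a bystander lying at the front right. Origin: centre of its underside.
Mind the look-alikes: they are no part of the job. What is shaped like the stand but yellow is not meant.

How it is judged (in metres and radians):
On the way, in this order (a step that is already met when the one before it is completed fails the run):
1. the hook ring sits flat on the flange round the mast, let go, while the mast is still down (z of hook_ring in the frame of seat between -0.004 and 0.004 m and horizontal distance between hook_ring and seat below 0.005 m and angle between hook_ring's own z axis and vertical below 0.1 rad and contact force between the fingers and hook_ring below 0.3 N and value of joint mast below 0.008 m), for 0.2 s.
2. the button is squeezed in, mast still down (value of joint button above 0.003 m and value of joint mast below 0.01 m), for 0.05 s.
At the end, for the whole second after the job is handed in: The mast is at its second stop (within 4 mm of 90 mm), held still by the fingers on its head (over 3 N, fingers within 35 mm of the head's centre), and the untouched hook ring sits flat on the flange (within 4 mm in height, 5 mm of the axis, tilt under 0.1 rad) (z of hook_ring in the frame of seat between -0.004 and 0.004 m and horizontal distance between hook_ring and seat below 0.005 m and angle between hook_ring's own z axis and vertical below 0.1 rad and contact force between each of the fingers, the arm and hook_ring below 0.3 N and value of joint mast above 0.086 m and contact force between the fingers and mast above 3 N and height (world z) of seat above 0.215 m and distance between the grasp point and head below 0.035 m and linear speed of hook_ring below 0.02 m/s); the arm keeps its last pose, push and grip.
It fails at once if a bystander (ramekin, pepper mill, cup or teaspoon) is moved more than 30 mm or tipped over (distance of any of ramekin, mill, mug, teaspoon_a, teaspoon_b from where it was at the start of the episode above 0.03 m or angle between any of ramekin, mill, mug's own z axis and vertical above 0.5 rad).
It also fails if it takes over 58 s, if anything falls off the work surface, if the arm or the gripper's body presses on something with over 40 N, if the wrist force passes 120 N, or if a joint passes its speed limit or range.

ROBOT

A 7-joint arm with a two-finger parallel gripper is mounted at the origin on a cart in front of the work surface, level with it; the furniture and walls round the work are solid. World frame = base frame: x ahead of the robot, y to its left, z up, the work surface at z = 0. Lengths are in m, angles in degrees, forces in N, time in s.
With the tool pointing down it reaches from about 0.4 to 0.925 m from the base axis. Payload 4.1 kg.
Tool frame: the origin (TCP) lies midway between the tips of the shut fingers; the grasp point (between the pads) lies robot.hold_point_z behind it (robot.hold_point_z is the distance from the TCP to the grasp point, in m); z points along the fingers, y is the line along which they close (so a half turn about z gives the same grasp; the last joint's range is limited). The gripper opens to 85 mm and grips with 20 to 120 N. Pads are 22 mm wide; open, the fingers measure 114 mm over their backs; the gripper's body (76 mm by 85 mm) begins 54 mm behind the grasp point. The pads swing forward as they close: fully open they stand 13 mm farther back than shut.
Start: joints at [70.818, 22.827, 2.584, 88.041, -1.071, 69.15, -2.905], TCP at [0.152, -0.632, 0.231] pointing down, gripper open.
Joint ranges: [-161.44, 161.44], [-28.35, 127.94], [-78.24, 83.42], [0, 140.83], [-78.03, 258.03], [13.02, 114.36], [-168.23, 168.23]. Speed limits (degrees/s): [147.25, 147.25, 180, 180, 180, 180, 180].

INTERFACE

Orientations are given as a 3x3 rotation matrix whose columns are the frame's x, y, z axes.
In Python, from workcell import robot, camera, sign_off, finder gives the robot as it stands.
- The arm moves only by the tool step_arm, never from a script. Its argument "commands" is a list of rows, each a list of 7 numbers: the finger opening in cm, from 0 to 8.54, then the shift along the tool's x, y, z in cm, then the turn, a rotation vector about the tool's x, y, z in degrees. In form: [[jaw, tx, ty, tz, wx, wy, wz], ...]. A call has 1 to 5 rows; each row shifts and turns the commanded pose from where the row before left it, along the tool's axes as they then stand; what a row does not reach is not made up. A row lasts 1/12 s, in which the tool goes at most 41.7 mm and 7.16 degrees, less where a joint would pass 70% of its speed; a pose out of reach is approached as far as the arm can. A call with a gripper value outside its range is refused whole. The fingers move at their own pace and stop on an object; "newtons" is the grip in N (left out, the last holds). Time passes only in rows, so rows that do not move let the fingers close. It gives the time, the measured TCP pose, the force, the opening and the grip force at its end, in the units of the state.
- robot.state(): the state, without advancing time (a new reading comes with each control period).
- camera(name): name is "scene" or "top" or "wrist"; returns a dict with "image" (400x640x3 uint8, red, green, blue), "z_map" (400x640 float32, m along the optical axis (not along the pixel's ray), 0 where there is no reading), "K" (3x3 intrinsics, pixels), "rvec" (rotation vector, rad) and "tvec" (3), from world to camera coordinates, as OpenCV has them. Camera axes: x right, y down, z forward; pixel columns grow to the right and rows downward; lengths in m; the calibration is good to about 2 mm. A picture is of the moment at which its call begins.
- sign_off(): hands the job in; it is judged then, once.
Trained networks look in a picture, given as the dict that the camera call returned (one of the last four; its "shot" number tells which), for a name from the list of things; names that differ only in an ending like _2 or _b are one class to them, and where a whole thing is asked for, a point or a joint stands for the part that bears it (a point fixed in the world has none). Each returns a list of dicts, best first, with "score" (0 to 1); they miss things now and then, are a little off and sometimes report something else, mostly with a low value. They report only what shows in the picture. A call takes as long as a camera call. They do not tell look-alikes from the thing itself.
- finder.search_frame(picture, label): "extent" ([centre column, centre row, width, height] in pixels, round what is visible of it).
The state is a dict: "t": time; "joint_pos": joint angles; "dq": joint speeds; "joint_efforts": joint torques, N m; "eef_pos": TCP position; "tool_rot": TCP orientation; "ft_force": force on the tool from outside, world axes, zero at the start; "wrist_torque": the same for the moment, N m; "gripper_width": opening from 0.0 (shut) to 1.0 (fully open); "grip_force": force on a finger pad.
Only numpy, scipy, OpenCV 4.12 (cv2) and the standard library are available. Lean on these libraries where they do the work, as an engineer would, in place of code of your own. Each camera call takes 0.05 s, during which the arm holds its last target. There are 200 camera calls.

## Working session

There is one attempt and no reset: what is moved stays moved. The work goes in short steps, Python scripts to look and compute and a tool call to move; the robot and the scene stay as the last step left them, time stands still between calls to the robot, and variables do not carry over. Pictures are saved under pics/ and viewed, at most 10 in all, crops included, and the job is handed in when it is done.

Besides the shell and the picture viewer there is one more tool, called after "Request:" by a JSON object that holds its "op" and its "data", one argument or row to a line. step_arm: Moves the arm, as the interface text tells. Its arguments: {"type":"object","properties":{"commands":{"type":"array"},"newtons":{"type":"number"}},"required":["commands"]}

```bash
mkdir -p pics; ls; cat > h.py <<'E'
import numpy as np,cv2
from workcell import robot,camera,sign_off,finder
def cloud(p):
    z=p["z_map"].astype(float);K=np.array(p["K"]);R=cv2.Rodrigues(np.array(p["rvec"],float))[0];t=np.array(p["tvec"],float).ravel()
    v,u=np.mgrid[:z.shape[0],:z.shape[1]]
    c=np.stack([(u-K[0,2])/K[0,0]*z,(v-K[1,2])/K[1,1]*z,z],-1)
    w=(c-t)@R
    w[z==0]=np.nan
    return w
def save(p,n,box=None,s=1):
    im=p["image"][...,::-1]
    if box: im=im[box[1]:box[3],box[0]:box[2]]
    cv2.imwrite(n,cv2.resize(im,None,fx=s,fy=s,interpolation=cv2.INTER_CUBIC))
E
python3 - <<'E'
from h import *
print(robot.hold_point_z, robot.state())
ims=[]
for c in("scene","top"):
    p=camera(c);ims.append(p["image"]);w=cloud(p)
    np.savez(c+".npz",w=w,im=p["image"],K=p["K"],rvec=p["rvec"],tvec=p["tvec"])
    save(p,f"pics/{c}0.png",None,1.25)
    for l in("stand","mast","hook_ring","head","button_face","ramekin","mill","mug"):
        for d in finder.search_frame(p,l)[:3]:
            e=d["extent"];u,v=int(e[0]),int(e[1])
            print(c,l,round(d["score"],2),np.round(e),np.round(w[min(v,399),min(u,639)],3))
E
```

```text
pics
0.0187 {'t': 0.0, 'joint_pos': array([70.81719184, 22.87121931,  2.58039798, 88.11755615, -1.07079833,
       69.14862238, -2.90565086]), 'dq': array([-0.01901961,  0.0168422 ,  0.02438175, -0.04435638,  0.02329351,
       -0.01395632,  0.08589999]), 'joint_efforts': array([ 3.16566011e-04, -4.75124788e+01,  1.36490520e+00, -2.54215032e+01,
        1.16906053e-02,  9.45338979e-03,  6.01499778e-06]), 'eef_pos': array([ 0.15171663, -0.63137128,  0.23024516]), 'tool_rot': array([[ 9.72303745e-01,  2.33720054e-01, -6.04007772e-04],
       [ 2.33720788e-01, -9.72301934e-01,  1.88223574e-03],
       [-1.47361685e-04, -1.97127403e-03, -9.99998046e-01]]), 'ft_force': array([-0.35319448,  0.34451397, -0.15077963]), 'wrist_torque': array([-0.04040947, -0.00680664, -0.01123193]), 'grip_force': 0.0, 'gripper_width': 0.9982337497381808}
scene stand 0.6 [231. 284.  44.  79.] [0.493 0.523 0.089]
scene stand 0.56 [348. 211.  31.  61.] [0.584 0.109 0.096]
scene stand 0.45 [349. 190.  14.  24.] [0.588 0.105 0.164]
scene mast 0.78 [346. 190.  21.  23.] [ 0.809 -0.044  0.002]
scene mast 0.62 [222. 
[... 401 characters left out ...]

scene mug 0.71 [365. 195.  18.  17.] [ 0.682 -0.034  0.047]
top stand 0.71 [207. 232.  41.  39.] [0.496 0.522 0.073]
top stand 0.71 [450. 174.  27.  32.] [ 0.627 -0.134  0.141]
top stand 0.68 [358. 195.  38.  39.] [0.576 0.108 0.129]
top mast 0.92 [196. 221.  24.  19.] [0.509 0.523 0.18 ]
top mast 0.28 [362. 185.  21.  16.] [0.589 0.103 0.193]
top hook_ring 0.75 [289. 239.  22.  24.] [ 0.485  0.302 -0.   ]
top hook_ring 0.18 [361. 187.  19.  20.] [0.587 0.102 0.171]
top head 0.75 [194. 225.  19.  23.] [0.5   0.527 0.175]
top head 0.58 [359. 185.  18.  16.] [0.591 0.11  0.176]
top ramekin 0.71 [308. 193.  22.  31.] [0.616 0.249 0.001]
top mug 0.95 [412. 154.  18.  28.] [ 0.722 -0.06   0.016]
```

View pics/scene0.png

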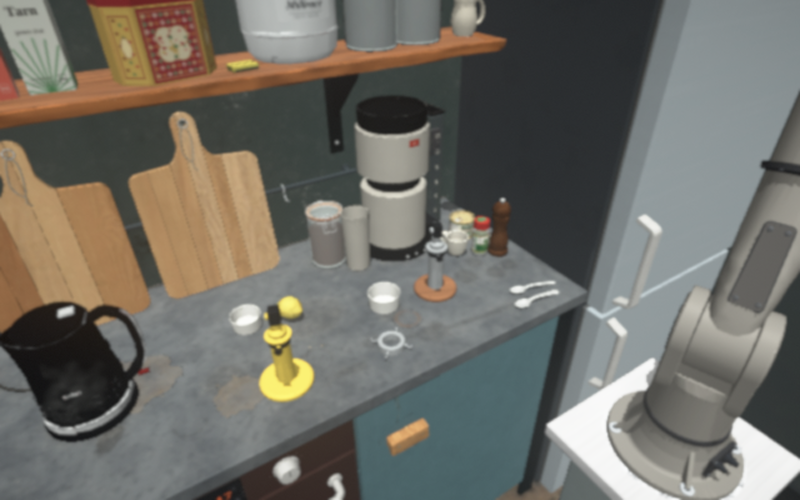

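View pics/top0.png

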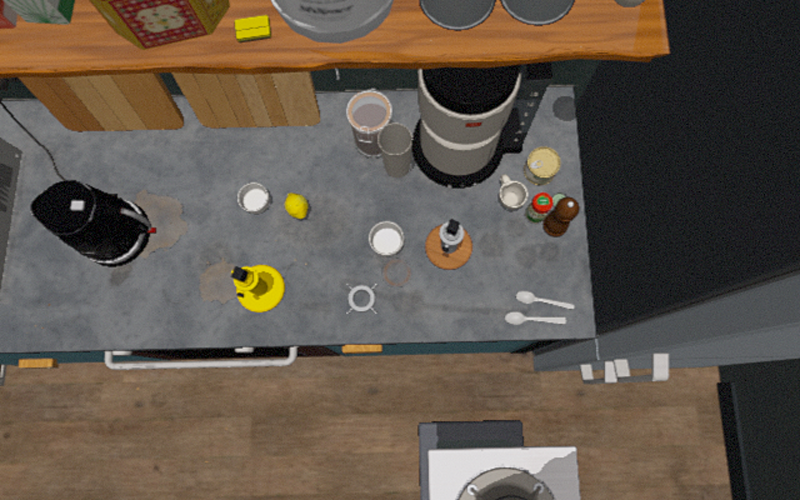

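```bash
python3 - <<'E'
import numpy as np,cv2
for c in("scene","top"):
    d=np.load(c+".npz");w=d["w"].reshape(-1,3);im=d["im"].reshape(-1,3)
    def circ(n,x,y,r,z0,z1):
        m=(np.hypot(w[:,0]-x,w[:,1]-y)<r)&(w[:,2]>z0)&(w[:,2]<z1)
        q=w[m]
        if len(q)<4: print(c,n,len(q));return
        (cx,cy),rr=cv2.minEnclosingCircle(q[:,:2].astype(np.float32)); print(c,n,len(q),"mec",np.round([cx,cy,rr],4),"mean",np.round(q.mean(0),4),"rng",np.round(q.min(0),3),np.round(q.max(0),3), im[m].mean(0).round())
    circ("ring",.485,.302,.06,.012,.035)
    circ("standfoot",.586,.106,.08,.007,.018)
    circ("collar",.586,.106,.03,.115,.129)
    circ("flange",.586,.106,.04,.129,.137)
    circ("headtop",.586,.106,.03,.185,.2)
    circ("head",.586,.106,.03,.165,.2)
    circ("yhead",.5,.525,.04,.185,.2)
    circ("ramekin",.62,.235,.07,.03,.05)
    circ("mill",.628,-.134,.06,.15,.18)
E
```

```text
scene ring 248 mec [0.4793 0.2988 0.0462] mean [0.4771 0.3001 0.0191] rng [0.445 0.266 0.012] [0.513 0.332 0.024] [174. 179. 178.]
scene standfoot 453 mec [0.5945 0.099  0.0554] mean [0.5849 0.1063 0.0141] rng [0.54  0.045 0.007] [0.648 0.151 0.018] [171. 127.  96.]
scene collar 59 mec [0.583  0.107  0.0252] mean [0.5766 0.1095 0.1217] rng [0.558 0.082 0.115] [0.606 0.12  0.129] [78. 80. 79.]
scene flange 74 mec [0.5945 0.0964 0.0268] mean [0.5869 0.1043 0.1333] rng [0.571 0.07  0.129] [0.618 0.122 0.137] [169. 173. 172.]
scene headtop 58 mec [0.5957 0.0983 0.0149] mean [0.5937 0.1001 0.1928] rng [0.582 0.085 0.185] [0.61  0.112 0.197] [66. 67. 67.]
scene head 110 mec [0.5964 0.1    0.0163] mean [0.592  0.1018 0.1845] rng [0.582 0.085 0.165] [0.611 0.113 0.197] [70. 72. 71.]
scene yhead 97 mec [0.5082 0.5308 0.0144] mean [0.506  0.5314 0.1933] rng [0.494 0.517 0.185] [0.522 0.544 0.199] [81. 76. 61.]
scene ramekin 200 mec [0.6108 0.2394 0.0405] mean [0.6129 0.2386 0.0382] rng [0.571 0.2   0.03 ] [0.651 0.278 0.047] [203. 205. 199.]
scene mill 74 mec [ 0.6408 -0.1503  0.0203] mean [ 0
[... 560 characters left out ...]
 0.076 0.129] [0.622 0.126 0.137] [168. 167. 166.]
top headtop 82 mec [0.5997 0.1014 0.0146] mean [0.5984 0.101  0.1935] rng [0.586 0.088 0.187] [0.614 0.114 0.199] [44. 43. 46.]
top head 112 mec [0.5993 0.1024 0.0157] mean [0.5971 0.1024 0.189 ] rng [0.585 0.088 0.165] [0.614 0.118 0.199] [55. 54. 57.]
top yhead 92 mec [0.5112 0.5341 0.015 ] mean [0.5108 0.5325 0.1939] rng [0.498 0.52  0.185] [0.525 0.547 0.199] [50. 48. 39.]
top ramekin 146 mec [0.6141 0.2432 0.0398] mean [0.6201 0.2443 0.0403] rng [0.576 0.205 0.03 ] [0.653 0.282 0.049] [164. 161. 157.]
top mill 184 mec [ 0.6453 -0.1464  0.0219] mean [ 0.6444 -0.1456  0.1567] rng [ 0.624 -0.167  0.15 ] [ 0.665 -0.126  0.174] [96. 64. 39.]
```

The scene image shows the steel ring at about (392,342), the true stand with its orange-brown foot at about (436,270) and the yellow decoy at (285,360). The top image has the ring at (361,298) and the stand at (450,240). Next I need their yaw angles and the obstacles along the arm's path.

```bash
python3 - <<'E'
import numpy as np,cv2
for c in("scene","top"):
    d=np.load(c+".npz");w=d["w"].reshape(-1,3);im=d["im"].reshape(-1,3).astype(int)
    for nm,(x,y),r0,r1,z0,z1 in(("hooks",(.48,.301) if c=="scene" else(.4817,.3027),.035,.052,.005,.03),("knob",(.595,.0985) if c=="scene" else (.597,.102),.027,.045,.108,.128),("button",(.595,.099) if c=="scene" else (.598,.1015),.0145,.025,.165,.19)):
        r=np.hypot(w[:,0]-x,w[:,1]-y);m=(r>r0)&(r<r1)&(w[:,2]>z0)&(w[:,2]<z1)
        a=np.degrees(np.arctan2(w[m,1]-y,w[m,0]-x));o=np.argsort(a)
        print(c,nm,[(int(a[i]),int(r[m][i]*1000),int(w[m][i,2]*1000),int(im[m][i].mean())) for i in o])
    m=(w[:,1]<-.05)&(w[:,1]>-.8)&(w[:,0]<.6)&(w[:,0]>.1)&(w[:,2]>.02)
    q=w[m]
    # coarse occupancy max z
    for xi in np.arange(.1,.6,.1):
        print(round(xi,1),[round(float(q[(q[:,0]>=xi)&(q[:,0]<xi+.1)&(q[:,1]>=yi)&(q[:,1]<yi+.1)][:,2].max(initial=0)),2) for yi in np.arange(-.8,0,.1)])
E
```

```text
scene hooks [(-144, 41, 5, 121), (-141, 46, 5, 117), (-138, 40, 12, 152), (-136, 42, 12, 154), (-135, 48, 13, 143), (-135, 42, 8, 137), (-133, 44, 7, 134), (-133, 39, 13, 157), (-132, 44, 10, 151), (-132, 47, 14, 145), (-132, 36, 12, 162), (-131, 36, 15, 162), (-96, 46, 5, 123), (-50, 42, 13, 166), (-48, 45, 14, 162), (-48, 47, 16, 159), (-4, 51, 5, 129), (38, 41, 12, 142), (40, 35, 11, 149), (40, 38, 10, 149), (41, 44, 13, 146), (42, 41, 6, 137), (42, 43, 18, 140), (42, 35, 5, 112), (44, 43, 11, 145), (44, 40, 12, 149), (47, 36, 11, 136), (132, 38, 5, 129), (135, 44, 15, 140), (136, 38, 13, 149), (137, 42, 10, 127), (138, 44, 16, 142), (139, 35, 6, 131), (140, 37, 13, 144), (174, 49, 5, 129)]
scene knob [(144, 30, 124, 65), (144, 32, 122, 68), (144, 37, 121, 81), (149, 35, 124, 56), (149, 36, 118, 75), (149, 33, 126, 66), (149, 34, 120, 59), (153, 37, 121, 50), (153, 37, 118, 66), (154, 33, 122, 51), (154, 32, 125, 62), (154, 34, 112, 95), (155, 29, 127, 75), (158, 35, 127, 56), (159, 35, 116, 71), (159, 34, 119, 54), (159, 33, 122, 54), (162, 38, 125, 68), (164, 33, 125, 65), (165,
[... 1596 characters left out ...]
46, 35, 121, 81), (148, 32, 124, 22), (150, 35, 126, 38), (152, 36, 119, 64), (152, 31, 124, 30), (155, 28, 126, 139), (156, 35, 121, 32), (157, 30, 122, 54), (158, 33, 125, 38), (160, 34, 119, 27), (161, 35, 112, 57), (161, 29, 125, 62), (163, 32, 127, 25), (164, 34, 123, 28), (165, 37, 125, 46), (167, 31, 122, 31), (168, 32, 118, 37)]
top button [(12, 16, 189, 86), (22, 15, 186, 81), (38, 17, 179, 136), (45, 15, 180, 173), (60, 15, 181, 190), (78, 16, 179, 164)]
0.1 [0.0, 0.0, 0.0, 0.0, 0.0, 0.0, 0.0, 0.0]
0.2 [0.0, 0.0, 0.0, 0.0, 0.0, 0.22, 0.0, 0.0]
0.3 [0.0, 0.1, 0.28, 0.45, 0.62, 0.74, 0.0, 0.0]
0.4 [0.0, 0.0, 0.0, 0.0, 0.0, 0.78, 0.0, 0.0]
0.5 [0.0, 0.0, 0.0, 0.0, 0.0, 0.81, 0.0, 0.0]
```

Request:
{"op": "step_arm", "data": {
  "commands": [
    [8.5,0,0,-3.5,0,0,0],
    [8.5,0,0,-3.5,0,0,0],
    [8.5,0,0,-3.5,0,0,0],
    [8.5,0,0,-3.5,0,0,0]
  ]
}}

```text
t: 1.23
eef_pos: [0.1518, -0.6317, 0.373]
tool_rot: [[0.972, 0.234, -0.0], [0.234, -0.972, -0.0], [-0.0, 0.0, -1.0]]
ft_force: [0.0, -1.5, 0.4]
gripper_width: 0.996
grip_force: 0.0
```

```bash
python3 - <<'E'
import numpy as np
for c in("scene","top"):
    w=np.load(c+".npz")["w"].reshape(-1,3)
    r=np.hypot(w[:,0],w[:,1]);a=np.degrees(np.arctan2(w[:,1],w[:,0]))
    for lo,hi in((.05,.2),(.2,.35),(.35,.5),(.5,.9)):
        print(c,lo,[(int(x),round(float(r[(r>.2)&(w[:,0]>.1)&(abs(a-x)<2.5)&(w[:,2]>lo)&(w[:,2]<hi)].min(initial=9)),2)) for x in range(-75,20,5)])
    m=(w[:,1]<-.15)&(w[:,1]>-.3)&(w[:,2]>.05)&(w[:,0]>.15)&(w[:,0]<.9)
    q=w[m]; i=np.argsort(q[:,0])[:12]; print(np.round(q[i],2).tolist())
    print("ymax of panel",[(round(x,2),np.round(np.percentile(q[abs(q[:,0]-x)<.03][:,1],[5,50,98]),2).tolist()) for x in np.arange(.25,.6,.05) if (abs(q[:,0]-x)<.03).sum()>5])
E
```

```text
scene 0.05 [(-75, 9.0), (-70, 0.86), (-65, 0.72), (-60, 0.61), (-55, 0.54), (-50, 0.49), (-45, 0.38), (-40, 0.39), (-35, 0.41), (-30, 0.44), (-25, 0.51), (-20, 0.63), (-15, 0.63), (-10, 0.63), (-5, 0.66), (0, 0.68), (5, 0.59), (10, 0.57), (15, 0.79)]
scene 0.2 [(-75, 9.0), (-70, 0.86), (-65, 0.72), (-60, 0.62), (-55, 0.54), (-50, 0.49), (-45, 0.39), (-40, 0.39), (-35, 0.41), (-30, 0.44), (-25, 0.52), (-20, 0.62), (-15, 0.8), (-10, 1.0), (-5, 0.82), (0, 0.76), (5, 0.75), (10, 0.76), (15, 0.99)]
scene 0.35 [(-75, 9.0), (-70, 0.86), (-65, 0.72), (-60, 0.62), (-55, 0.54), (-50, 0.49), (-45, 0.45), (-40, 0.41), (-35, 0.41), (-30, 0.44), (-25, 0.52), (-20, 0.62), (-15, 0.79), (-10, 1.0), (-5, 0.82), (0, 0.76), (5, 0.75), (10, 0.76), (15, 1.02)]
scene 0.5 [(-75, 9.0), (-70, 9.0), (-65, 0.72), (-60, 0.62), (-55, 0.54), (-50, 0.49), (-45, 0.45), (-40, 0.42), (-35, 0.41), (-30, 0.44), (-25, 0.52), (-20, 0.62), (-15, 0.79), (-10, 0.78), (-5, 0.77), (0, 0.77), (5, 0.77), (10, 0.77), (15, 0.79)]
[[0.28, -0.28, 0.1], [0.28, -0.28, 0.06], [0.28, -0.27, 0.07], [0.28, -0.27, 0.05], [0.28, -0.29, 0.1]
[... 1256 characters left out ...]
 9.0), (-50, 0.5), (-45, 0.45), (-40, 0.42), (-35, 0.41), (-30, 0.44), (-25, 0.51), (-20, 0.62), (-15, 0.78), (-10, 0.78), (-5, 0.78), (0, 0.77), (5, 0.77), (10, 0.78), (15, 0.79)]
[[0.28, -0.28, 0.12], [0.28, -0.27, 0.13], [0.28, -0.27, 0.13], [0.28, -0.26, 0.14], [0.28, -0.26, 0.13], [0.28, -0.26, 0.13], [0.28, -0.26, 0.12], [0.28, -0.26, 0.11], [0.28, -0.26, 0.1], [0.28, -0.29, 0.21], [0.28, -0.26, 0.1], [0.28, -0.29, 0.2]]
ymax of panel [(np.float64(0.3), [-0.29, -0.27, -0.26]), (np.float64(0.35), [-0.28, -0.24, -0.24]), (np.float64(0.4), [-0.24, -0.24, -0.24]), (np.float64(0.45), [-0.24, -0.24, -0.24]), (np.float64(0.5), [-0.24, -0.24, -0.24]), (np.float64(0.55), [-0.24, -0.24, -0.24])]
```

Request:
{"op": "step_arm", "data": {
  "commands": [
    [8.5,1,-3.2,-1.5,0,0,0],
    [8.5,1,-3.2,-1.5,0,0,0],
    [8.5,1,-3.2,-1.5,0,0,0],
    [8.5,1,-3.2,-1,0,0,0],
    [8.5,1,-3.2,-1,0,0,0]
  ]
}}

```text
t: 1.65
eef_pos: [0.1631, -0.4632, 0.4372]
tool_rot: [[0.972, 0.234, 0.0], [0.234, -0.972, -0.001], [0.0, 0.001, -1.0]]
ft_force: [1.6, 1.0, 0.2]
gripper_width: 0.998
grip_force: 0.0
```

Request:
{"op": "step_arm", "data": {
  "commands": [
    [8.5,1,-3.2,0,0,0,0],
    [8.5,1,-3.2,0,0,0,0],
    [8.5,1.2,-3.2,0,0,0,0],
    [8.5,1.2,-3.2,0,0,0,0]
  ]
}}

```text
t: 1.98
eef_pos: [0.1758, -0.3283, 0.4365]
tool_rot: [[0.972, 0.233, 0.0], [0.233, -0.972, -0.001], [0.0, 0.001, -1.0]]
ft_force: [0.1, 0.0, 1.7]
gripper_width: 0.998
grip_force: 0.0
```

Request:
{"op": "step_arm", "data": {
  "commands": [
    [8.5,2,-2.2,0,0,0,0],
    [8.5,2,-2.2,0,0,0,0],
    [8.5,2,-2.2,0,0,0,0],
    [8.5,0,0,0,0,0,0]
  ]
}}

```text
t: 2.32
eef_pos: [0.2218, -0.2471, 0.4371]
tool_rot: [[0.97, 0.242, 0.002], [0.242, -0.97, -0.001], [0.001, 0.001, -1.0]]
ft_force: [-0.9, -0.7, -0.3]
gripper_width: 0.996
grip_force: 0.0
```

Request:
{"op": "step_arm", "data": {
  "commands": [
    [8.5,2.7,-2.8,0,0,0,0],
    [8.5,2.7,-2.8,0,0,0,0],
    [8.5,2.7,-2.8,0,0,0,0],
    [8.5,2.7,-2.8,0,0,0,0]
  ]
}}

```text
t: 2.65
eef_pos: [0.2982, -0.1162, 0.4365]
tool_rot: [[0.972, 0.233, 0.001], [0.233, -0.972, -0.001], [0.001, 0.001, -1.0]]
ft_force: [1.1, -0.2, 0.8]
gripper_width: 0.994
grip_force: 0.0
```

Request:
{"op": "step_arm", "data": {
  "commands": [
    [8.5,2.7,-2.8,0,0,0,0],
    [8.5,2.7,-2.8,0,0,0,0],
    [8.5,2.7,-2.8,0,0,0,0],
    [8.5,2.7,-2.8,0,0,0,0],
    [8.5,2.7,-2.8,0,0,0,0]
  ]
}}

```text
t: 3.07
eef_pos: [0.3968, 0.0516, 0.4366]
tool_rot: [[0.972, 0.233, 0.002], [0.233, -0.972, -0.001], [0.001, 0.002, -1.0]]
ft_force: [2.0, -0.8, -0.3]
gripper_width: 0.994
grip_force: 0.0
```

Request:
{"op": "step_arm", "data": {
  "commands": [
    [8.5,1.75,-2.8,2.2,0,0,0],
    [8.5,1.75,-2.8,2.2,0,0,0],
    [8.5,1.75,-2.8,2.2,0,0,0],
    [8.5,1.75,-2.8,2.2,0,0,0],
    [8.5,1.75,-2.8,2.2,0,0,0]
  ]
}}

```text
t: 3.48
eef_pos: [0.4498, 0.2071, 0.3263]
tool_rot: [[0.973, 0.231, 0.004], [0.231, -0.973, -0.001], [0.003, 0.001, -1.0]]
ft_force: [0.6, -2.0, 2.4]
gripper_width: 0.994
grip_force: 0.0
```

Request:
{"op": "step_arm", "data": {
  "commands": [
    [8.5,1.75,-2.8,2.2,0,0,0],
    [8.5,1.75,-2.8,2.2,0,0,0],
    [8.5,1.75,-2.8,2.2,0,0,0],
    [8.5,0,0,0,0,0,7],
    [8.5,0,0,0,0,0,6.5]
  ]
}}

```text
t: 3.9
eef_pos: [0.4789, 0.3024, 0.2571]
tool_rot: [[1.0, -0.001, -0.007], [-0.001, -1.0, 0.001], [-0.007, -0.001, -1.0]]
ft_force: [0.6, -0.8, 0.1]
gripper_width: 0.994
grip_force: 0.0
```

```bash
python3 - <<'E'
from h import *
p=camera("wrist");w=cloud(p);save(p,"pics/w1.png",None,1.25)
s=robot.state();print(s["eef_pos"],s["tool_rot"].round(3),s["joint_pos"].round(0))
print(finder.search_frame(p,"hook_ring")[:2])
R=cv2.Rodrigues(np.array(p["rvec"]))[0];print("cam",-R.T@np.array(p["tvec"]).ravel(),"axis",R[2])
np.savez("w1.npz",w=w,im=p["image"])
q=w.reshape(-1,3);m=(np.hypot(q[:,0]-.48,q[:,1]-.301)<.06)&(q[:,2]>.016)&(q[:,2]<.026);q=q[m]
if len(q): print(len(q),q.mean(0),q.min(0),q.max(0),cv2.minEnclosingCircle(q[:,:2].astype(np.float32)))
E
```

```text
[0.47960578 0.30154075 0.2586178 ] [[ 1.    -0.006 -0.003]
 [-0.006 -1.     0.   ]
 [-0.003 -0.    -1.   ]] [  13.   23.  -65.   96.   22.   74. -146.]
[]
cam [0.55162294 0.30276619 0.39992141] axis [-0.29007153  0.00178649 -0.9570033 ]
1361 [0.48085238 0.30088734 0.02032778] [0.45039245 0.26877173 0.01603953] [0.51095818 0.33049361 0.02331068] ((0.48688405752182007, 0.2971186637878418), 0.03729020804166794)
```

Request:
{"op": "step_arm", "data": {
  "commands": [
    [8.5,0,0,1,0,0,-7],
    [8.5,0,0,1,0,0,-7],
    [8.5,0,0,1,0,0,-7],
    [8.5,0,0,1,0,0,-7],
    [8.5,0,0,1,0,0,-7]
  ]
}}

```text
t: 4.42
eef_pos: [0.481, 0.2995, 0.2104]
tool_rot: [[0.815, 0.58, 0.002], [0.58, -0.815, -0.0], [0.001, 0.002, -1.0]]
ft_force: [0.2, 0.7, 0.8]
gripper_width: 0.995
grip_force: 0.0
```

```bash
python3 - <<'E'
from h import *
s=robot.state();print(s["eef_pos"],s["joint_pos"].round(1))
w=np.load("w1.npz")["w"].reshape(-1,3)
from scipy.optimize import least_squares
r=np.hypot(w[:,0]-.4807,w[:,1]-.3)
q=w[(w[:,2]>.0175)&(w[:,2]<.024)&(r<.033)]
f=least_squares(lambda x:np.clip(np.abs(np.hypot(q[:,0]-x[0],q[:,1]-x[1])-.025)-.005,0,None),[.4807,.3]).x;print("c",f)
h=w[(r>.034)&(r<.052)&(w[:,2]>.006)&(w[:,2]<.03)]
a=np.degrees(np.arctan2(h[:,1]-f[1],h[:,0]-f[0]));print(np.histogram(a,bins=range(-180,181,10))[0]);print("yaw",((a+180)%90-45).mean(),np.median((a+180)%90-45))
E
```

```text
[0.48099873 0.29945964 0.21041731] [  16.3   29.8  -71.    99.9   29.7   71.9 -116.6]
c [0.4801437 0.3008537]
[ 0  0  0  0 42  0  0  0  0  0  0  0  0 43  0  0  0  0  0  0  0  0 50  0
  0  0  0  0  0  0  0 47  0  0  0  0]
yaw -0.7172215338900404 -0.6782072051143757
```

Request:
{"op": "step_arm", "data": {
  "commands": [
    [8.5,0,0,0,0,0,-7.1],
    [8.5,0,0,0,0,0,-7.1],
    [8.5,0,0,0,0,0,-7.1],
    [8.5,0,0,0,0,0,-7.1],
    [8.5,0,0,0,0,0,-7.1]
  ]
}}

```text
t: 4.83
eef_pos: [0.481, 0.2994, 0.2107]
tool_rot: [[0.327, 0.945, 0.001], [0.945, -0.327, -0.0], [0.0, 0.001, -1.0]]
ft_force: [0.5, 0.7, 0.4]
gripper_width: 0.998
grip_force: 0.0
```

Request:
{"op": "step_arm", "data": {
  "commands": [
    [8.5,0,0,0,0,0,-7.1],
    [8.5,0,0,0,0,0,-7.1],
    [8.5,0,0,0,0,0,-7.1],
    [8.5,0,0,0,0,0,-7.1],
    [8.5,0,0,0,0,0,-7.1]
  ]
}}

```text
t: 5.25
eef_pos: [0.481, 0.2994, 0.2108]
tool_rot: [[-0.283, 0.959, 0.002], [0.959, 0.283, -0.0], [-0.001, 0.001, -1.0]]
ft_force: [-0.0, 0.3, -0.1]
gripper_width: 0.99
grip_force: 0.0
```

Request:
{"op": "step_arm", "data": {
  "commands": [
    [8.5,0,0,0,0,0,-7.1],
    [8.5,0,0,0,0,0,-7.1],
    [8.5,0,0,0,0,0,-7.1],
    [8.5,0,0,0,0,0,-7.1],
    [8.5,0,0,0,0,0,-7.1]
  ]
}}

```text
t: 5.67
eef_pos: [0.481, 0.2994, 0.2108]
tool_rot: [[-0.787, 0.617, 0.002], [0.617, 0.787, -0.001], [-0.002, 0.001, -1.0]]
ft_force: [0.6, 0.4, 0.1]
gripper_width: 0.996
grip_force: 0.0
```

Request:
{"op": "step_arm", "data": {
  "commands": [
    [8.5,0,0,0,0,0,-7.1],
    [8.5,0,0,0,0,0,-7.1],
    [8.5,0,0,0,0,0,-7.1],
    [8.5,0,0,0,0,0,-7.1],
    [8.5,0,0,0,0,0,-2.9]
  ]
}}

```text
t: 6.08
eef_pos: [0.481, 0.2993, 0.2107]
tool_rot: [[-0.993, 0.119, 0.002], [0.119, 0.993, -0.001], [-0.002, -0.0, -1.0]]
ft_force: [0.6, 0.6, 0.1]
gripper_width: 0.997
grip_force: 0.0
```

Request:
{"op": "step_arm", "data": {
  "commands": [
    [8.5,0,0,0,0,0,0],
    [8.5,0,0,0,0,0,0]
  ]
}}

```text
t: 6.25
eef_pos: [0.4808, 0.2997, 0.2106]
tool_rot: [[-0.992, 0.126, 0.001], [0.126, 0.992, -0.0], [-0.001, -0.0, -1.0]]
ft_force: [-1.1, 0.1, -0.0]
gripper_width: 0.994
grip_force: 0.0
```

```bash
python3 - <<'E'
from h import *
p=camera("wrist");w=cloud(p);save(p,"pics/w2.png",None,1.25)
s=robot.state();print(s["eef_pos"],s["tool_rot"].round(4),s["joint_pos"].round(1))
from scipy.optimize import least_squares
w=w.reshape(-1,3);r=np.hypot(w[:,0]-.4803,w[:,1]-.3)
q=w[(w[:,2]>.0175)&(w[:,2]<.024)&(r<.033)]
print(len(q),q.min(0) if len(q) else 0,q.max(0))
f=least_squares(lambda x:np.clip(np.abs(np.hypot(q[:,0]-x[0],q[:,1]-x[1])-.025)-.005,0,None),[.4807,.3]).x;print("c",f)
h=w[(r>.034)&(r<.052)&(w[:,2]>.006)&(w[:,2]<.03)]
a=np.degrees(np.arctan2(h[:,1]-f[1],h[:,0]-f[0]));print("yaw",np.median((a+180)%90-45))
E
```

```text
[0.48061386 0.2998163  0.2105374 ] [[-9.920e-01  1.263e-01  9.000e-04]
 [ 1.263e-01  9.920e-01 -4.000e-04]
 [-1.000e-03 -3.000e-04 -1.000e+00]] [ 19.   34.  -77.5  99.9  34.5  74.8  16.6]
1692 [0.44991114 0.27132901 0.01751322] [0.50932333 0.33082801 0.02353119]
c [0.47960454 0.3012389 ]
yaw -0.6593163879735755
```

View pics/w2.png

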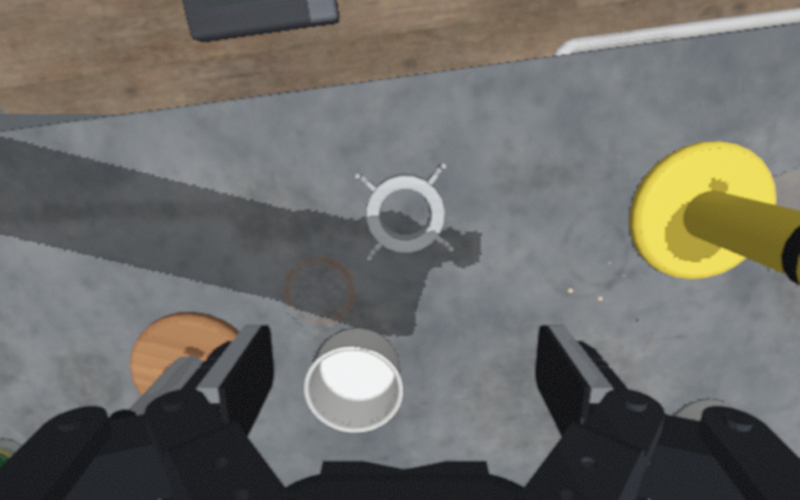

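Request:
{"op": "step_arm", "data": {
  "commands": [
    [8.5,0,0,1,0,0,2],
    [8.5,0,0,1,0,0,2]
  ]
}}

```text
t: 6.47
eef_pos: [0.4807, 0.3005, 0.1907]
tool_rot: [[-0.98, 0.197, 0.002], [0.197, 0.98, 0.001], [-0.001, 0.001, -1.0]]
ft_force: [-0.1, 0.7, -2.0]
gripper_width: 0.995
grip_force: 0.0
```

```bash
python3 - <<'E'
from h import *
s=robot.state();print(s["t"],s["eef_pos"],s["joint_pos"].round(2))
E
```

```text
6.4667 [0.48071094 0.30047942 0.19065948] [ 17.91  34.43 -75.49 101.19  35.07  72.54  12.15]
```

Request:
{"op": "step_arm", "data": {
  "commands": [
    [8.5,0,0,2,0,0,0],
    [8.5,0,0,2,0,0,0],
    [8.5,0,0,2,0,0,0]
  ]
}}

```text
t: 6.72
eef_pos: [0.4806, 0.3002, 0.1298]
tool_rot: [[-0.981, 0.195, 0.001], [0.195, 0.981, -0.0], [-0.001, 0.0, -1.0]]
ft_force: [-0.2, -1.0, 0.6]
gripper_width: 0.996
grip_force: 0.0
```

```bash
python3 - <<'E'
from h import *
s=robot.state();print(s["t"],s["eef_pos"],s["joint_pos"].round(2))
E
```

```text
6.7167 [0.48056098 0.3002023  0.12977105] [ 15.35  37.82 -71.77 104.71  39.22  67.27   9.28]
```

Request:
{"op": "step_arm", "data": {
  "commands": [
    [8.5,0,0,3.5,0,0,0],
    [8.5,0,0,3.5,0,0,0],
    [8.5,0,0,3,0,0,-2],
    [8.5,0,0,1.4,0,0,-2],
    [8.5,0,0,1,0,0,0]
  ]
}}

```text
t: 7.13
eef_pos: [0.4793, 0.2993, 0.004]
tool_rot: [[-0.992, 0.125, -0.003], [0.125, 0.992, -0.002], [0.002, -0.002, -1.0]]
ft_force: [-0.0, 0.4, 0.1]
gripper_width: 0.998
grip_force: 0.0
```

Request:
{"op": "step_arm", "data": {
  "newtons": 25,
  "commands": [
    [5.2,0,0,0,0,0,0],
    [5.2,0,0,0,0,0,0],
    [5.2,0,0,0,0,0,0],
    [5.2,0,0,0,0,0,0],
    [5.2,0,0,0,0,0,0]
  ]
}}

```text
t: 7.55
eef_pos: [0.481, 0.3012, 0.0076]
tool_rot: [[-0.992, 0.125, 0.002], [0.125, 0.992, 0.001], [-0.002, 0.002, -1.0]]
ft_force: [-0.4, -0.5, 1.8]
gripper_width: 0.689
grip_force: 27.3
```

Request:
{"op": "step_arm", "data": {
  "commands": [
    [5.2,0,0,0,0,0,0],
    [5.2,0,0,0,0,0,0]
  ]
}}

```text
t: 7.72
eef_pos: [0.481, 0.3011, 0.0076]
tool_rot: [[-0.992, 0.125, 0.002], [0.125, 0.992, 0.001], [-0.002, 0.001, -1.0]]
ft_force: [-0.2, -1.1, 7.2]
gripper_width: 0.69
grip_force: 27.6
```

```bash
python3 - <<'E'
from h import *
s=robot.state();print(s["t"],s["eef_pos"],s["joint_pos"].round(2))
E
```

```text
7.7167 [0.4809525  0.30114373 0.00755815] [  9.78  46.25 -63.62 109.18  49.88  57.89   6.1 ]
```

Request:
{"op": "step_arm", "data": {
  "newtons": 40,
  "commands": [
    [5.2,0,0,-0.5,0,0,0],
    [5.2,0,0,-1.5,0,0,0],
    [5.2,0,0,-2.5,0,0,0],
    [5.2,0,0,-2.5,0,0,0]
  ]
}}

```text
t: 8.05
eef_pos: [0.4793, 0.2999, 0.0771]
tool_rot: [[-0.992, 0.125, -0.002], [0.125, 0.992, -0.001], [0.002, -0.001, -1.0]]
ft_force: [-0.2, 0.8, 0.1]
gripper_width: 0.677
grip_force: 43.1
```

Request:
{"op": "step_arm", "data": {
  "commands": [
    [5.2,-1.2,-1.7,-2.9,0,0,0],
    [5.2,-1.2,-1.7,-2.9,0,0,0],
    [5.2,-1.2,-1.7,-2.9,0,0,0],
    [5.2,-1.2,-1.7,-2.9,0,0,0]
  ]
}}

```text
t: 8.38
eef_pos: [0.5188, 0.2262, 0.1942]
tool_rot: [[-0.992, 0.124, -0.0], [0.124, 0.992, -0.0], [0.0, -0.0, -1.0]]
ft_force: [1.3, 0.1, -1.3]
gripper_width: 0.673
grip_force: 43.1
```

Request:
{"op": "step_arm", "data": {
  "commands": [
    [5.2,-1.2,-1.7,-2.9,0,0,0],
    [5.2,-1.2,-1.7,-2.9,0,0,0],
    [5.2,-1.2,-1.7,-2.9,0,0,0],
    [5.2,0,0,0,0,0,6]
  ]
}}

```text
t: 8.72
eef_pos: [0.5532, 0.169, 0.2852]
tool_rot: [[-0.972, 0.236, 0.009], [0.236, 0.972, 0.001], [-0.008, 0.003, -1.0]]
ft_force: [0.9, -0.5, -1.5]
gripper_width: 0.676
grip_force: 43.1
```

Request:
{"op": "step_arm", "data": {
  "commands": [
    [5.2,0,0,0,0,0,6],
    [5.2,0,0,0,0,0,5.5],
    [5.2,0,0,0,0,0,0],
    [5.2,0,0,0,0,0,0]
  ]
}}

```text
t: 9.05
eef_pos: [0.548, 0.1721, 0.2798]
tool_rot: [[-0.91, 0.415, 0.0], [0.415, 0.91, -0.001], [-0.001, -0.001, -1.0]]
ft_force: [0.0, -0.2, 0.2]
gripper_width: 0.68
grip_force: 43.1
```

```bash
python3 - <<'E'
from h import *
p=camera("wrist");w=cloud(p);save(p,"pics/w3.png",None,1.25);np.savez("w3.npz",w=w,im=p["image"])
s=robot.state();print(s["t"],s["eef_pos"],s["tool_rot"].round(4),s["joint_pos"].round(1),s["gripper_width"])
w=w.reshape(-1,3)
for n,x,y,r,z0,z1 in(("flange",.596,.1,.035,.127,.137),("headtop",.596,.1,.025,.188,.2),("foot",.596,.1,.065,.009,.018)):
    q=w[(np.hypot(w[:,0]-x,w[:,1]-y)<r)&(w[:,2]>z0)&(w[:,2]<z1)]
    print(n,len(q))
    if len(q)>5: print(q.min(0).round(4),q.max(0).round(4),cv2.minAreaRect((q[:,:2]*1000).astype(np.float32)),cv2.minEnclosingCircle((q[:,:2]*1000).astype(np.float32)))
E
```

```text
9.1 [0.54805542 0.17206706 0.27954295] [[-9.099e-01  4.149e-01  0.000e+00]
 [ 4.149e-01  9.099e-01 -5.000e-04]
 [-3.000e-04 -5.000e-04 -1.000e+00]] [ 31.   26.5 -71.5  93.6  25.6  78.6  21.6] 0.6775901401582801
flange 451
[0.5719 0.0863 0.1275] [0.6209 0.1257 0.1367] ((592.4038696289062, 110.29571533203125), (50.916358947753906, 29.11698341369629), 25.22239875793457) ((596.8382568359375, 100.77439880371094), 25.723405838012695)
headtop 205
[0.59   0.0866 0.1929] [0.6091 0.1007 0.1963] ((601.5125122070312, 98.11222076416016), (13.924056053161621, 18.871334075927734), 46.280799865722656) ((599.7091064453125, 96.15369415283203), 10.322657585144043)
foot 2645
[0.5428 0.046  0.009 ] [0.6517 0.1531 0.0178] ((593.1324462890625, 104.28352355957031), (107.74212646484375, 96.63531494140625), 47.72968292236328) ((597.2286987304688, 100.45498657226562), 54.60065841674805)
```

View pics/w3.png

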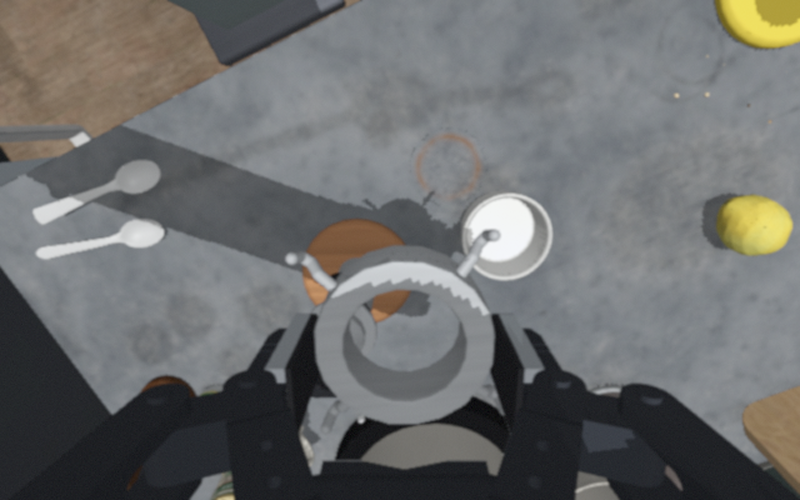

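The ring is gripped level, centred near (405,335). The stand's foot shows behind it at (357,270), and the ramekin at (507,236) hasn't moved. Next I measure the ring against the tool with the same camera.

```bash
python3 - <<'E'
from h import *
from scipy.optimize import least_squares
w=np.load("w3.npz")["w"].reshape(-1,3)
c0=np.array([.548,.172])
r=np.hypot(*(w[:,:2]-c0).T);q=w[(r<.034)&(r>.017)&(w[:,2]>.280)&(w[:,2]<.30)]
print(len(q),np.percentile(q[:,2],[5,50,95]))
z=np.percentile(q[:,2],90);q=q[abs(q[:,2]-z)<.003]
A=np.c_[q[:,:2]-c0,np.ones(len(q))];print("plane",np.linalg.lstsq(A,q[:,2],rcond=None)[0])
f=least_squares(lambda x:np.clip(np.abs(np.hypot(q[:,0]-x[0],q[:,1]-x[1])-.025)-.005,0,None),c0).x;print("ring c",f,q.min(0),q.max(0),cv2.minEnclosingCircle((q[:,:2]*1000).astype(np.float32)))
r=np.hypot(w[:,0]-.597,w[:,1]-.1007)
q=w[(w[:,2]>.127)&(w[:,2]<.137)&(r<.032)]
p=cv2.fitEllipse(cv2.convexHull((q[:,:2]*1000).astype(np.float32)));print(p)
for n,z0,z1,R in(("flange",.127,.137,.026),("foot",.01,.016,.055)):
    q=w[(w[:,2]>z0)&(w[:,2]<z1)&(r<R+.008)];h=cv2.convexHull((q[:,:2]*1000).astype(np.float32))[:,0]/1000
    g=least_squares(lambda x:np.hypot(h[:,0]-x[0],h[:,1]-x[1])-R,[.597,.1],loss="soft_l1",f_scale=.001).x;print(n,g)
E
```

```text
11602 [0.28291405 0.29215726 0.29373514]
plane [-0.00044764  0.00038068  0.29236495]
ring c [0.54645379 0.17304455] [0.51726516 0.14170641 0.29023251] [0.57714678 0.20583956 0.29622096] ((544.7801513671875, 173.51625061035156), 32.9411735534668)
((596.6024169921875, 100.90325927734375), (47.948028564453125, 51.30528259277344), 137.75198364257812)
flange [0.59745596 0.09953206]
foot [0.59761361 0.10039891]
```

Request:
{"op": "step_arm", "data": {
  "commands": [
    [5.2,-1.91,-1.13,0,0,0,0],
    [5.2,-1.91,-1.13,0,0,0,0],
    [5.2,-1.91,-1.13,0,0,0,0],
    [5.2,-1.91,-1.13,0,0,0,0],
    [5.2,0,0,0,0,0,0]
  ]
}}

```text
t: 9.52
eef_pos: [0.6019, 0.0932, 0.2782]
tool_rot: [[-0.906, 0.423, -0.0], [0.423, 0.906, -0.002], [-0.001, -0.002, -1.0]]
ft_force: [0.4, -1.5, -0.8]
gripper_width: 0.676
grip_force: 43.1
```

Request:
{"op": "step_arm", "data": {
  "commands": [
    [5.2,0,0,2,0,0,0],
    [5.2,0,0,2,0,0,0],
    [5.2,0,0,1.5,0,0,0],
    [5.2,0,0,0,0,0,0],
    [5.2,0,0,0,0,0,0]
  ]
}}

```text
t: 9.93
eef_pos: [0.5985, 0.0991, 0.2237]
tool_rot: [[-0.909, 0.416, -0.002], [0.416, 0.909, -0.0], [0.002, -0.001, -1.0]]
ft_force: [0.0, 0.7, -0.4]
gripper_width: 0.674
grip_force: 43.2
```

```bash
cat > m.py <<'E'
from h import *
from scipy.optimize import least_squares
p=camera("wrist");w=cloud(p).reshape(-1,3);save(p,"pics/w4.png",None,1.25);np.savez("w4.npz",w=w,im=p["image"])
s=robot.state();print(s["t"],s["eef_pos"],s["tool_rot"].round(3).tolist(),s["joint_pos"].round(1),s["ft_force"])
c0=s["eef_pos"][:2];zt=s["eef_pos"][2]+.0124
r=np.hypot(*(w[:,:2]-c0).T);q=w[(r<.034)&(r>.017)&(abs(w[:,2]-zt-.001)<.003)]
f=least_squares(lambda x:np.clip(np.abs(np.hypot(q[:,0]-x[0],q[:,1]-x[1])-.025)-.005,0,None),c0).x;print(len(q),"ring c",f)
r=np.hypot(w[:,0]-.597,w[:,1]-.1007)
for n,z0,z1,R in(("flange",.127,.137,.026),("foot",.01,.016,.055)):
    q=w[(w[:,2]>z0)&(w[:,2]<z1)&(r<R+.008)]
    if len(q)<10: print(n,len(q));continue
    h=cv2.convexHull((q[:,:2]*1000).astype(np.float32))[:,0]/1000
    g=least_squares(lambda x:np.hypot(h[:,0]-x[0],h[:,1]-x[1])-R,[.597,.1],loss="soft_l1",f_scale=.001).x;print(n,len(q),g)
q=w[(r<.02)&(w[:,2]>.19)&(w[:,2]<.199)];print("head",len(q),cv2.minAreaRect((q[:,:2]*1000).astype(np.float32)) if len(q)>5 else 0)
E
python3 m.py
```

```text
9.9833 [0.59911762 0.09946999 0.22476946] [[-0.909, 0.417, 0.0], [0.417, 0.909, 0.0], [-0.0, 0.001, -1.0]] [ 33.9  32.3 -67.7  93.4  30.7  75.3  26.7] [ 0.35018034 -0.13408479  0.05608775]
8143 ring c [0.596925   0.10036495]
flange 1315 [0.59642541 0.09987929]
foot 5035 [0.59825641 0.09976984]
head 994 ((601.0403442382812, 97.9563980102539), (21.264591217041016, 15.186339378356934), 66.20079803466797)
```

View pics/w4.png

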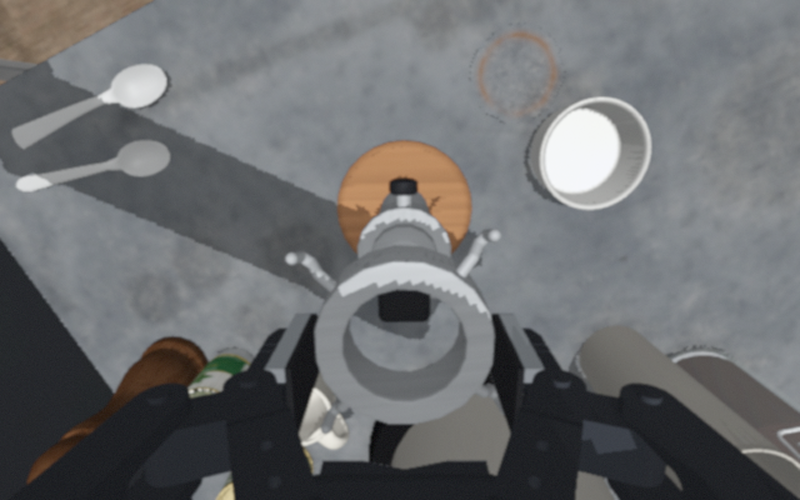

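The clamp knob at (403,187) and the head at (403,305) line up with the ring's centre at (405,335). The measured offsets are under 1 mm, so I'm lowering the ring.

Request:
{"op": "step_arm", "data": {
  "commands": [
    [5.2,0,0,1.5,0,0,0],
    [5.2,0,0,1.5,0,0,0],
    [5.2,0,0,1.5,0,0,0],
    [5.2,0,0,1.2,0,0,0],
    [5.2,0,0,0.9,0,0,0]
  ]
}}

```text
t: 10.4
eef_pos: [0.5981, 0.0984, 0.1558]
tool_rot: [[-0.909, 0.418, -0.003], [0.418, 0.909, -0.001], [0.002, -0.002, -1.0]]
ft_force: [-0.2, 0.3, -1.2]
gripper_width: 0.677
grip_force: 43.2
```

Request:
{"op": "step_arm", "data": {
  "newtons": 20,
  "commands": [
    [5.2,0,0,0.5,0,0,0],
    [5.2,0,0,0.4,0,0,0],
    [5.2,0,0,0.4,0,0,0],
    [5.2,0,0,0.2,0,0,0],
    [5.2,0,0,0,0,0,0]
  ]
}}

```text
t: 10.82
eef_pos: [0.5991, 0.0989, 0.1432]
tool_rot: [[-0.909, 0.418, -0.0], [0.418, 0.909, -0.0], [-0.0, -0.0, -1.0]]
ft_force: [0.4, 0.2, -1.4]
gripper_width: 0.674
grip_force: 43.2
```

Request:
{"op": "step_arm", "data": {
  "commands": [
    [5.2,0,0,0.2,0,0,0],
    [5.2,0,0,0.1,0,0,0],
    [5.2,0,0,0.1,0,0,0],
    [5.2,0,0,0,0,0,0]
  ]
}}

```text
t: 11.15
eef_pos: [0.5993, 0.099, 0.1398]
tool_rot: [[-0.909, 0.418, 0.001], [0.418, 0.909, -0.0], [-0.001, -0.0, -1.0]]
ft_force: [-1.1, -0.9, 2.9]
gripper_width: 0.676
grip_force: 43.5
```

Request:
{"op": "step_arm", "data": {
  "commands": [
    [6.5,0,0,0,0,0,0],
    [7.5,0,0,0,0,0,0],
    [8.5,0,0,0,0,0,0],
    [8.5,0,0,0,0,0,0],
    [8.5,0,0,0,0,0,0]
  ]
}}

```text
t: 11.57
eef_pos: [0.5991, 0.0989, 0.1392]
tool_rot: [[-0.909, 0.418, 0.0], [0.418, 0.909, -0.0], [-0.0, -0.0, -1.0]]
ft_force: [-0.1, -0.6, 0.1]
gripper_width: 0.99
grip_force: 0.0
```

Request:
{"op": "step_arm", "data": {
  "commands": [
    [8.5,0,0,-0.5,0,0,0],
    [8.5,0,0,-1.5,0,0,0],
    [8.5,0,0,-2.5,0,0,0],
    [8.5,0,0,-2.5,0,0,0],
    [8.5,0,0,-1,0,0,0]
  ]
}}

```text
t: 11.98
eef_pos: [0.6007, 0.1004, 0.224]
tool_rot: [[-0.909, 0.417, 0.006], [0.417, 0.909, 0.002], [-0.005, 0.004, -1.0]]
ft_force: [1.2, 1.4, 0.1]
gripper_width: 0.994
grip_force: 0.0
```

Request:
{"op": "step_arm", "data": {
  "commands": [
    [8.5,0,0,-1,0,0,0],
    [8.5,0,0,0,0,0,0],
    [8.5,0,0,0,0,0,0]
  ]
}}

```text
t: 12.23
eef_pos: [0.5989, 0.0987, 0.2292]
tool_rot: [[-0.909, 0.418, 0.0], [0.418, 0.909, -0.001], [-0.0, -0.001, -1.0]]
ft_force: [-0.8, -0.6, -0.2]
gripper_width: 0.999
grip_force: 0.0
```

```bash
python3 - <<'E'
from h import *
from scipy.optimize import least_squares
p=camera("wrist");w=cloud(p).reshape(-1,3);save(p,"pics/w5.png",None,1.25);np.savez("w5.npz",w=w,im=p["image"])
s=robot.state();print(s["t"],s["eef_pos"],s["tool_rot"].round(4).tolist(),s["joint_pos"].round(1))
r=np.hypot(w[:,0]-.597,w[:,1]-.1002)
q=w[(r<.034)&(r>.018)&(w[:,2]>.14)&(w[:,2]<.175)];print(np.histogram(q[:,2],bins=np.arange(.14,.176,.003)))
q=q[abs(q[:,2]-.152)<.004]
if len(q)>10:
  A=np.c_[q[:,:2]-[.597,.1],np.ones(len(q))];print("plane",np.linalg.lstsq(A,q[:,2],rcond=None)[0])
  f=least_squares(lambda x:np.clip(np.abs(np.hypot(q[:,0]-x[0],q[:,1]-x[1])-.025)-.005,0,None),[.597,.1]).x;print(len(q),"ring c",f)
R=s["tool_rot"];q=w[(r<.025)&(w[:,2]>.19)&(w[:,2]<.2)];l=(q-s["eef_pos"])@R
print("headtop in tool mm",len(q),(np.percentile(l,[1,99],axis=0)*1000).round(1).tolist(),cv2.minAreaRect((q[:,:2]*1000).astype(np.float32)))
q=w[(r<.025)&(w[:,2]>.168)&(w[:,2]<.186)];l=(q-s["eef_pos"])@R
print("headside",len(q),(np.percentile(l,[1,99],axis=0)*1000).round(1).tolist())
E
```

```text
12.2833 [0.59856675 0.09846428 0.2284075 ] [[-0.9086, 0.4178, -0.0013], [0.4178, 0.9086, -0.0008], [0.0008, -0.0013, -1.0]] [ 34.   32.1 -67.7  93.1  30.5  75.7  26.9]
(array([  81,  134,  171,  743, 2151,    0,    0,    0,    0,    0,    0]), array([0.14 , 0.143, 0.146, 0.149, 0.152, 0.155, 0.158, 0.161, 0.164,
       0.167, 0.17 , 0.173]))
plane [ 0.00493476 -0.00045774  0.15239115]
2931 ring c [0.59856226 0.09990037]
headtop in tool mm 1693 [[-9.4, -10.0, 32.5], [13.5, 11.3, 37.6]] ((597.0860595703125, 99.71085357666016), (21.69055938720703, 23.72196388244629), 66.03524017333984)
headside 529 [[-3.4, -9.7, 42.8], [13.7, 16.4, 60.2]]
```

View pics/w5.png

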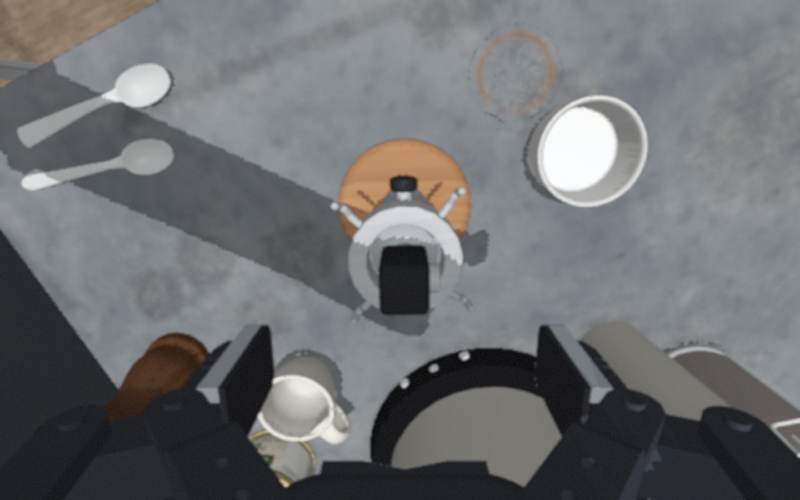

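The ring sits flat: its top is at z 0.1524 and the plane fit shows no tilt. The head is near (404,280), with the button on the right side, which is tool +y. Now I move down to pinch it.

Request:
{"op": "step_arm", "data": {
  "newtons": 40,
  "commands": [
    [8.5,0.2,0.05,2,0,0,0],
    [8.5,0,0,2,0,0,0],
    [8.5,0,0,1.5,0,0,0],
    [8.5,0,0,0.8,0,0,0],
    [8.5,0,0,0.4,0,0,0]
  ]
}}

```text
t: 12.7
eef_pos: [0.5964, 0.0996, 0.16]
tool_rot: [[-0.909, 0.417, -0.003], [0.417, 0.909, -0.001], [0.003, -0.002, -1.0]]
ft_force: [-0.1, 0.3, 0.2]
gripper_width: 0.993
grip_force: 0.0
```

Request:
{"op": "step_arm", "data": {
  "commands": [
    [6,0,0,0,0,0,0],
    [5,0,0,0,0,0,0],
    [4,0,0,0,0,0,0],
    [3.5,0,0,0,0,0,0],
    [3.5,0,0,0,0,0,0]
  ]
}}

```text
t: 13.12
eef_pos: [0.5979, 0.1004, 0.163]
tool_rot: [[-0.909, 0.418, 0.001], [0.418, 0.909, 0.0], [-0.001, 0.001, -1.0]]
ft_force: [0.2, -0.4, -0.5]
gripper_width: 0.407
grip_force: 0.0
```

Request:
{"op": "step_arm", "data": {
  "newtons": 40,
  "commands": [
    [1,0,0,0,0,0,0],
    [1,0,0,0,0,0,0],
    [1,0,0,0,0,0,0],
    [1,0,0,0,0,0,0],
    [1,0,0,0,0,0,0]
  ]
}}

```text
t: 13.53
eef_pos: [0.5973, 0.0993, 0.1632]
tool_rot: [[-0.909, 0.417, -0.0], [0.417, 0.909, -0.003], [-0.001, -0.002, -1.0]]
ft_force: [-2.6, -1.8, 5.7]
gripper_width: 0.25
grip_force: 40.2
```

Request:
{"op": "step_arm", "data": {
  "commands": [
    [1,0,0,0,0,0,0],
    [1,0,0,0,0,0,0]
  ]
}}

```text
t: 13.7
eef_pos: [0.5973, 0.0993, 0.1632]
tool_rot: [[-0.909, 0.417, -0.0], [0.417, 0.909, -0.003], [-0.001, -0.002, -1.0]]
ft_force: [-2.1, -1.8, 6.0]
gripper_width: 0.25
grip_force: 40.2
```

Request:
{"op": "step_arm", "data": {
  "commands": [
    [1,0,0,-0.3,0,0,0],
    [1,0,0,-0.5,0,0,0],
    [1,0,0,-0.7,0,0,0],
    [1,0,0,0,0,0,0]
  ]
}}

```text
t: 14.03
eef_pos: [0.5973, 0.0993, 0.178]
tool_rot: [[-0.909, 0.418, -0.0], [0.418, 0.909, -0.002], [-0.0, -0.002, -1.0]]
ft_force: [-0.3, -2.9, -2.5]
gripper_width: 0.249
grip_force: 40.2
```

Only about 3–4 N is needed, so the mast is moving freely. I'll keep pulling slowly.

Request:
{"op": "step_arm", "data": {
  "commands": [
    [1,0,0,-0.8,0,0,0],
    [1,0,0,-0.8,0,0,0],
    [1,0,0,-0.8,0,0,0],
    [1,0,0,-0.8,0,0,0],
    [1,0,0,-0.8,0,0,0]
  ]
}}

```text
t: 14.45
eef_pos: [0.5973, 0.0994, 0.218]
tool_rot: [[-0.908, 0.418, -0.001], [0.418, 0.908, -0.002], [-0.0, -0.002, -1.0]]
ft_force: [0.6, -4.1, -6.3]
gripper_width: 0.25
grip_force: 40.1
```

Request:
{"op": "step_arm", "data": {
  "commands": [
    [1,0,0,-0.8,0,0,0],
    [1,0,0,-0.8,0,0,0],
    [1,0,0,-0.8,0,0,0],
    [1,0,0,-0.5,0,0,0],
    [1,0,0,0,0,0,0]
  ]
}}

```text
t: 14.87
eef_pos: [0.5973, 0.0993, 0.2479]
tool_rot: [[-0.908, 0.418, -0.0], [0.418, 0.908, -0.002], [-0.001, -0.002, -1.0]]
ft_force: [0.1, -7.2, -3.1]
gripper_width: 0.25
grip_force: 40.8
```

Request:
{"op": "step_arm", "data": {
  "commands": [
    [1,0,0,-0.3,0,0,0],
    [1,0,0,-0.2,0,0,0],
    [1,0,0,-0.1,0,0,0],
    [1,0,0,0,0,0,0],
    [1,0,0,0,0,0,0]
  ]
}}

```text
t: 15.28
eef_pos: [0.5973, 0.0994, 0.2531]
tool_rot: [[-0.908, 0.418, -0.0], [0.418, 0.908, -0.002], [-0.0, -0.002, -1.0]]
ft_force: [-0.4, -6.2, -2.5]
gripper_width: 0.25
grip_force: 40.7
```

```bash
python3 - <<'E'
from h import *
s=robot.state();print(s["t"],s["eef_pos"],s["ft_force"],s["joint_pos"].round(1))
for c in("wrist","top","scene"):
    p=camera(c);w=cloud(p).reshape(-1,3)
    if c=="scene":save(p,"pics/s6.png",[280,100,440,240],4)
    r=np.hypot(w[:,0]-.597,w[:,1]-.1)
    q=w[(r<.036)&(r>.019)&(w[:,2]>.215)&(w[:,2]<.249)];print(c,np.histogram(q[:,2],bins=np.arange(.215,.25,.003))[0])
    q=q[abs(q[:,2]-.242)<.005]
    if len(q)>20: print(np.median(q[:,2]),np.linalg.lstsq(np.c_[q[:,:2]-[.597,.1],np.ones(len(q))],q[:,2],rcond=None)[0],q.min(0),q.max(0))
E
```

```text
15.2833 [0.59731743 0.09935579 0.2531343 ] [-0.39757322 -6.20453511 -2.54376128] [ 34.5  30.9 -68.6  91.5  29.3  78.   27.6]
wrist [   0    1   33  124  130  146  329  267 1050 2445    0]
0.24233059259371514 [ 0.02770269 -0.01318742  0.24259789] [0.56844335 0.07220211 0.23701586] [0.61501066 0.12970485 0.24438094]
top [ 0  0  3  5  4 10 12 18 37 59 11]
0.24258362923591187 [ 0.04179963 -0.00277384  0.24277052] [0.56987138 0.07444608 0.23712124] [0.61258874 0.13294475 0.24667988]
scene [ 1 11  5 14 17 20 25 30 30 57  9]
0.2424520423362857 [ 0.02195111 -0.00891202  0.24204615] [0.56657415 0.06841154 0.23717793] [0.6274473  0.12819622 0.24657109]
```

View pics/s6.png

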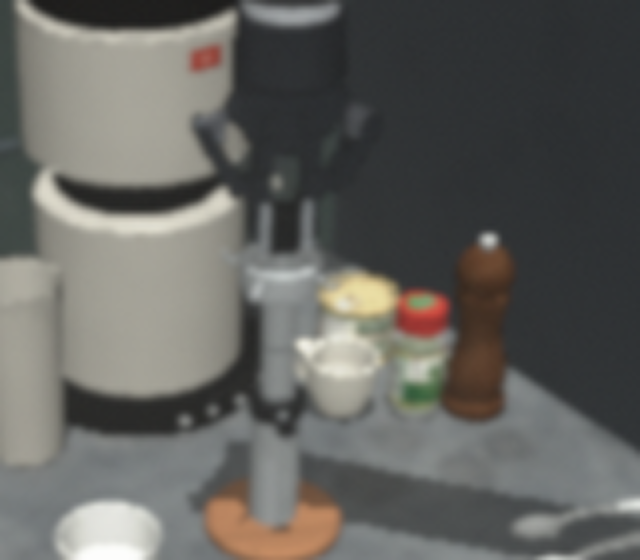

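The mast is up by about 90 mm: the ring top at (285,265) now measures 0.2425. The bystanders are in place. A small extra pull will confirm the hard stop.

Request:
{"op": "step_arm", "data": {
  "commands": [
    [1,0,0,-0.1,0,0,0],
    [1,0,0,-0.1,0,0,0],
    [1,0,0,0,0,0,0],
    [1,0,0,0,0,0,0],
    [1,0,0,0,0,0,0]
  ]
}}

```text
t: 15.85
eef_pos: [0.5973, 0.0993, 0.2533]
tool_rot: [[-0.908, 0.418, -0.001], [0.418, 0.908, -0.001], [0.0, -0.001, -1.0]]
ft_force: [3.0, -5.1, -12.8]
gripper_width: 0.25
grip_force: 40.3
```

```bash
python3 - <<'E'
from h import *
from scipy.optimize import least_squares
s=robot.state();print(s["t"],s["eef_pos"],s["ft_force"],s["grip_force"])
p=camera("wrist");w=cloud(p).reshape(-1,3)
r=np.hypot(w[:,0]-.597,w[:,1]-.1);q=w[(r<.036)&(r>.019)&(abs(w[:,2]-.2425)<.006)]
print(len(q),least_squares(lambda a:a[0]*(q[:,0]-.597)+a[1]*(q[:,1]-.1)+a[2]-q[:,2],[0,0,.24],loss="cauchy",f_scale=.0003).x)
E
```

```text
15.85 [0.59727541 0.09934451 0.25332679] [  3.04451098  -5.09383671 -12.79273034] 40.34615993499756
3723 [ 0.00391248 -0.00200441  0.24257386]
```

The hard stop is confirmed: the TCP stayed put while the pull rose to 12.8 N. The ring is flat and the mast is held, so I'm handing in.

```bash
python3 -c "
from h import *
print(sign_off())"
```

```text
the job is handed in; nothing more can be done
None
```

The job is handed in: the ring sits flat on the flange, and the mast is pulled out to its second stop (about 90 mm) and held there by the head; I've had no verdict back.

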